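Close the bench caliper on the guide pin with its thumbwheel

TASK

Measure the worn guide pin (slim, bright steel): stand it upright on its head between the open jaws of the bench caliper, let go of it, then roll the caliper's thumbwheel with a light fingertip until the sliding jaw has closed on the pin and nips it snugly against the fixed jaw with a gentle measuring pressure, and leave it like that to be read. Move the sliding head by the thumbwheel only, never by pushing its case or jaw, do not jam the pin or press the wheel hard, and leave the other parts and tools where they are.

Things in the scene. Friction and masses are not known exactly. Their poses are not given: they have to be found in the camera images.
- stand: Bench caliper, a 200 mm digital caliper clamped flat, display up, over a steel plate 112 x 310 x 6 mm. Origin on the bench, under the beam's middle line, level with the fixed jaw's face. +y along the beam, the way the jaws open; -x the way the long jaws point; +z up. Plate from x -78 to 34, y -55 to 255 mm, top 6 mm up. Clamps, 32 mm high, hold the beam at y = -34 and 225 mm.
- fixed_jaw: Fixed jaw, steel, 20 to 26 mm above the bench. Origin and axes as the stand. Measuring face: the plane y = 0; the blade lies at y = -13 to 0 and reaches out from the beam to x = -64 mm. The pin belongs at about x = -42 mm (-55 to -29 will do), standing on the plate.
- jaw_blade: Sliding jaw, mirror image of the fixed jaw, same height. Origin in the plane of its measuring face, at bench height under the beam's middle line; axes as the stand; blade at y = 0 to 13 mm, out to x = -64 mm. Its y in the stand's frame is the opening of the jaws: 38 to 50 mm at the start, 18.5 to 21 mm when closed on the pin. Slides along the beam with about 2 N of drag and stays where it is left. Not to be pushed.
- slide_cover: Grey case of the sliding head, with display and keys. Origin and axes as jaw_blade. Reaches y = 10 to 82, x = -17 to 17 mm, 15 to 31 mm above the bench. The thumbwheel looks out of a window (y = 50 to 74 mm) in its -x edge. Not to be pushed.
- wheel_rim (a point): Outermost point of the thumbwheel's exposed rim, on the head's -x side, 62 mm in +y from the sliding jaw's face, 23 mm above the bench; axes as the stand. Travels with the head. Press it lightly along +x: 2 to 5 N rolls it, over 15 N is too hard. Rolling drags the fingertip with 1 to 2 N along the beam; as the jaw meets the pin the drag climbs. The squeeze is about twice the drag less 2 N: 3 to 5 N of drag is right, 7 N jams the pin.
- thumbwheel: Knurled steel thumbwheel, 16 mm diameter, 8 mm thick, axle upright; origin at its centre, 23 mm above the bench. 4 mm of rim stands out of the case. The whole head, on its sprung gib, yields to +x 0.12 mm per N of press, up to 3 mm. Rubbing the rim to -y closes the jaws; the head follows at half the fingertip's speed (10 mm of closing: fingertip 20 mm, gaining 10 mm on the wheel). The knurling bites: friction 1.6 or more, so it hardly slips.
- guide_pin_mid (a point): Centre (33 mm above its foot) of the guide pin: bright steel, 66 mm long, about 0.18 kg, plain shank about 20 mm diameter, worn out of round (18.5 to 20.5 mm: its size as it stands is what is to be measured), on a round head 32 mm diameter x 7 mm that is its foot. Starts upright on the mould plate, the tallest of the three parts there; its z is up.
- mould_plate: Bright mould plate 200 x 260 x 34 mm with five blind holes, fixed; origin under its centre. Carries the guide pin, the bush and the punch in a rough row, about 70 mm apart.
- guide_bush: Bystander: flanged brass bush, 38 mm over its flange, 42 mm high, standing on the mould plate; origin at its foot.
- core_punch: Bystander: dark steel punch, 36 mm foot, 29 mm body, 40 mm high, standing on the mould plate; origin at its foot.
- flat_file: Bystander: file with a wooden handle, 240 mm long, 22 mm high, lying on the bench; origin near the joint of handle and blade.
- soft_hammer: Bystander: brass hammer lying on the bench.
- spanner: Bystander: steel spanner lying on the bench.
- oil_bottle: Bystander: yellow oil bottle, 52 mm diameter, 130 mm high; origin at its foot.
Things that resemble listed ones, but are neither listed nor needed, are in the scene too. Of the things that look like the part that bears guide_pin_mid, the smallest one is meant.

How it is judged:
On the way, in this order (a step that is already met when the one before it is completed fails the run):
1. the guide pin stands upright on its head on the caliper's plate, between the open jaws, let go and not yet nipped (angle between guide_pin_mid's own z axis and vertical below 0.08 rad and x of guide_pin_mid in the frame of stand between -0.058 and -0.026 m and z of guide_pin_mid in the frame of stand between 0.035 and 0.043 m and y of guide_pin_mid in the frame of stand above 0.009 m and y of guide_pin_mid in the frame of jaw_blade below -0.009 m and contact force between the fingers and guide_pin below 0.05 N and contact force between jaw_blade and guide_pin below 1 N and y of jaw_blade in the frame of stand above 0.026 m), for 0.2 s.
2. the sliding jaw nips the upright pin against the fixed jaw with at least 3 N of measuring pressure (angle between guide_pin_mid's own z axis and vertical below 0.08 rad and x of guide_pin_mid in the frame of stand between -0.058 and -0.026 m and z of guide_pin_mid in the frame of stand between 0.035 and 0.043 m and contact force between jaw_blade and guide_pin above 3 N and contact force between fixed_jaw and guide_pin above 1.5 N and y of jaw_blade in the frame of stand below 0.0225 m and contact force between the fingers and guide_pin below 0.05 N), for 0.15 s.
At the end, for the whole second after the job is handed in: The guide pin stands upright (within 0.08 rad) on the caliper's plate between the long jaws (its axis 26 to 58 mm out from the beam's middle), the jaws closed on it (opening 17.5 to 22 mm, the pin centred on it) and still touching it (over 0.3 N), at rest and untouched by the robot (angle between guide_pin_mid's own z axis and vertical below 0.08 rad and x of guide_pin_mid in the frame of stand between -0.058 and -0.026 m and z of guide_pin_mid in the frame of stand between 0.035 and 0.043 m and y of jaw_blade in the frame of stand between 0.0175 and 0.022 m and contact force between jaw_blade and guide_pin above 0.3 N and y of guide_pin_mid in the frame of stand between 0.008 and 0.0115 m and linear speed of guide_pin below 0.01 m/s).
It fails at once if the sliding head is pushed by its case or jaw (over 2 N) (contact force between any of the fingers, the arm and slide_cover above 2 N or contact force between any of the fingers, the arm and jaw_blade above 2 N).
It fails at once if the pin is jammed between the jaws (squeezed with over 12 N) (contact force between jaw_blade and guide_pin above 12 N).
It fails at once if the thumbwheel is pressed with over 15 N (contact force between any of the fingers, the arm and thumbwheel above 15 N).
It fails at once if another part or tool is shifted by more than 20 mm (distance of any of guide_bush, core_punch, flat_file, soft_hammer, spanner, oil_bottle from where it was at the start of the episode above 0.02 m).
It also fails if it takes over 72 s, if anything falls off the work surface, if the arm or the gripper's body presses on something with over 40 N, if the wrist force passes 120 N, or if a joint passes its speed limit or range.

ROBOT

A 6-joint arm with a two-finger parallel gripper is mounted at the origin on the work surface. World frame = base frame: x ahead of the robot, y to its left, z up, the work surface at z = 0. Lengths are in m, angles in rad, forces in N, time in s.
With the tool pointing down it reaches from about 0.25 to 0.775 m from the base axis. Payload 4 kg.
Tool frame: the origin (TCP) lies on the front face of the gripper's body, between the roots of the fingers; the fingertips stand 97 mm ahead of it and the grasp point (between the pads) lies 78 mm ahead of it; z points along the fingers, y is the direction in which the jaws open and shut (so a half turn about z gives the same grasp; the last joint's range is limited). The gripper opens to 94 mm and grips with 3 to 60 N. Pads are 16 mm wide; open, the fingers measure 119 mm over their backs; the gripper's body (75 mm by 177 mm) begins 78 mm behind the grasp point.
Start: joints at [1.02, 0.087, 1.371, -0, 1.684, -0.103], TCP at [0.238, 0.496, 0.303] pointing down, gripper open.
Joint ranges: [-3.1, 3.1], [-0.76, 2.03], [0.27, 2.55], [-1.08, 4.22], [0.17, 2.65], [-2.57, 2.57]. Speed limits (rad/s): [2.79, 2.79, 3.14, 3.14, 3.14, 3.14].

INTERFACE

Orientations are given as a unit quaternion [x, y, z, w].
In Python, from plant import bot gives the robot as it stands.
- The arm moves only by the tool step_arm, never from a script. Its argument "moves" is a list of rows, each a list of 6 numbers: the shift along the tool's x, y, z in mm, then the turn, a rotation vector about the tool's x, y, z in degrees. A call has exactly 8 rows; each row shifts and turns the pose as measured when the row begins, along the tool's axes as they then stand; what a row does not reach is not made up. A row lasts 1/8 s, in which the tool goes at most 62.5 mm and 10.7 degrees, less where a joint would pass 70% of its speed; a pose out of reach is approached as far as the arm can. A call is refused whole if a number of a shift passes 62.5 or a number of a turn 10.7, either way. A call with a gripper value outside its range is refused whole. "hand" is the opening in per cent of the stroke, from 0 (shut) to 100 (fully open), set as the call begins (left out, the last holds). The fingers move at their own pace and stop on an object; "squeeze" is the grip in N (left out, the last holds). Time passes only in rows, so rows that do not move let the fingers close, or fill a call up. It gives the time, the measured TCP pose, the force and the opening at its end, in the units of the state.
- bot.observe(): the state, without advancing time (a new reading comes with each control period).
- bot.snapshot(name): name is "side" or "top" or "wrist"; returns (picture, depth): 400x640x3 uint8, red, green, blue; 400x640 float32, m along the optical axis (not along the pixel's ray), 0 where there is no reading.
- bot.camera_info(name): a dict with "mtx" (3x3 intrinsics, pixels), "world_to_cam" (4x4, takes a point from world to camera coordinates). Camera axes: x right, y up, looking along -z (the intrinsics and any distortion apply to the point x, -y, -z); pixel columns grow to the right and rows downward; lengths in m; the calibration is good to about 2 mm. A picture is of the moment at which its call begins: read the wrist's pose just before it. camera_info takes no time and is no camera call; for the wrist camera it gives the pose at the moment of the call.
- bot.close_job(): hands the job in, once; it reports no verdict.
The state is a dict: "t": time; "joint_pos": joint angles; "dq": joint speeds; "joint_efforts": joint torques, N m; "tool_pos": TCP position; "ee_rot": TCP orientation; "ft_force": force on the tool from outside, world axes, zero at the start; "torque": the same for the moment, N m; "gripper_width": finger opening in m.
Only numpy, scipy, OpenCV 4.12 (cv2) and the standard library are available. Lean on these libraries where they do the work, as an engineer would, in place of code of your own. Each camera call takes 0.05 s, during which the arm holds its last target. There are 200 camera calls.

## Working session

There is one attempt and no reset: what is moved stays moved. The work goes in short steps, Python scripts to look and compute and a tool call to move; the robot and the scene stay as the last step left them, time stands still between calls to the robot, and variables do not carry over. Pictures are saved under pics/ and viewed, about 8 in all and at most 12, crops included, and the job is handed in when it is done.

Besides the shell and the picture viewer there is one more tool, called after "Request:" as name([rows], argument=value, ...), one row to a line, values as JSON. step_arm: Moves the arm, as the interface text tells. Its arguments: {"type":"object","properties":{"moves":{"type":"array"},"hand":{"type":"number"},"squeeze":{"type":"number"}},"required":["moves"]}

```bash
ls; mkdir -p pics; python3 - <<'E'
from plant import bot
import cv2,numpy as np
s=bot.observe();print(s)
for n in("top","side"):
    p,d=bot.snapshot(n);cv2.imwrite(f"pics/{n}0.png",p[:,:,::-1]);np.savez(f"pics/{n}0.npz",d=d)
    print(n,bot.camera_info(n))
E
```

```text
pics
{'t': 0.0, 'joint_pos': array([ 1.01989653e+00,  8.79442758e-02,  1.37222061e+00,  3.96398473e-05,
        1.68358460e+00, -1.03107413e-01]), 'dq': array([ 1.58815488e-03, -1.42481235e-03,  3.71525056e-04, -6.23059402e-05,
        8.06429713e-04, -9.68904211e-04]), 'joint_efforts': array([-1.18034877e-03, -3.40194798e+01, -3.02421641e+01,  7.18046352e-02,
        3.30724823e-02, -1.85340932e-04]), 'tool_pos': array([0.23796476, 0.49549477, 0.30152687]), 'ee_rot': array([ 2.22027958e-01,  9.75039703e-01, -1.01494411e-03, -3.65047615e-04]), 'ft_force': array([ 0.07296225, -0.29503909,  0.4160608 ]), 'torque': array([0.06852419, 0.03241392, 0.02375541]), 'gripper_width': 0.09406480066985519}
top {'mtx': array([[402.03830812,   0.        , 307.88713645],
       [  0.        , 402.03830812, 195.08205095],
       [  0.        ,   0.        ,   1.        ]]), 'world_to_cam': array([[ 2.07162876e-03, -9.99741218e-01, -2.26540547e-02,
         3.15630797e-02],
       [ 9.97444822e-01,  4.48053137e-04,  7.14396702e-02,
        -5.09293674e-01],
       [-7.14110327e-02, -2.27441660e-02,  9.97187629e-01,
        -1.40242190e+00],
       [ 0.00000000e+00,  0.00000000e+00,  0.00000000e+00,
         1.00000000e+00]])}
side {'mtx': array([[398.78395937,   0.        , 316.65370005],
       [  0.        , 398.78395937, 196.38409619],
       [  0.        ,   0.        ,   1.        ]]), 'world_to_cam': array([[ 0.91315137, -0.40703367, -0.02186698, -0.45785139],
       [ 0.23416179,  0.47990314,  0.84549467, -0.19782381],
       [-0.33365076, -0.77718503,  0.53353594, -1.07631559],
       [ 0.        ,  0.        ,  0.        ,  1.        ]])}
```

View pics/top0.png

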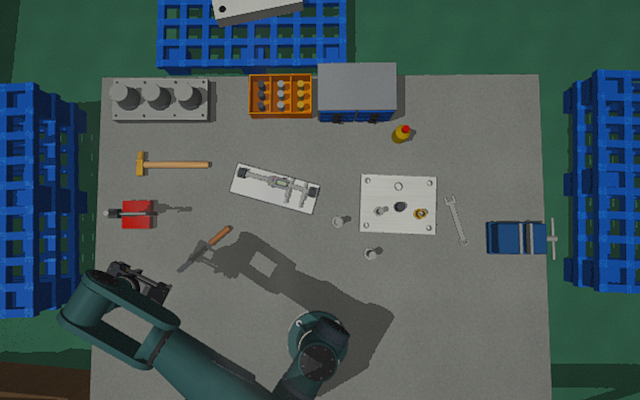

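View pics/side0.png

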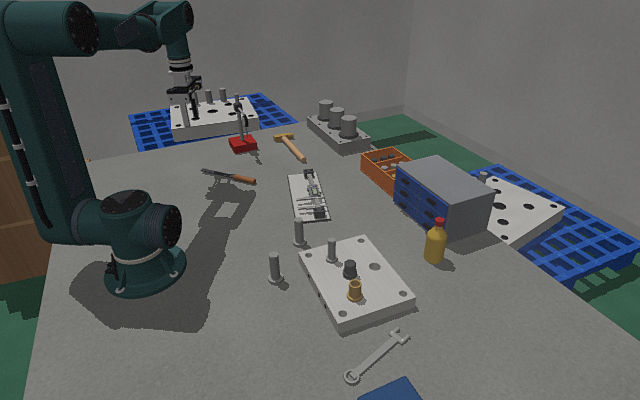

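Top view: the pin is on the mould plate at about (381,210), with look-alikes on the bench at (340,222) and (372,253). The caliper plate is at about (275,189). I'll zoom in and measure.

```bash
cat > h.py <<'E'
import numpy as np,cv2
from plant import bot
from scipy.spatial.transform import Rotation as R
def ray(ci,u,v):
    K=ci["mtx"];M=ci["world_to_cam"];Rm,t=M[:3,:3],M[:3,3]
    d=np.linalg.inv(K)@[u,v,1.];d=Rm.T@(d*[1,-1,-1]);return -Rm.T@t,d
def onz(ci,u,v,z):
    o,d=ray(ci,u,v);return o+d*(z-o[2])/d[2]
def proj(ci,p):
    K=ci["mtx"];M=ci["world_to_cam"];c=(M[:3,:3]@p+M[:3,3])*[1,-1,-1];q=K@c;return q[:2]/q[2]
def save(n,f):
    ci=bot.camera_info(n);s=bot.observe();p,d=bot.snapshot(n);p=p[:,:,::-1].copy()
    cv2.imwrite(f"pics/{f}.png",p);np.savez(f"pics/{f}.npz",d=d,mtx=ci["mtx"],world_to_cam=ci["world_to_cam"],pos=s["tool_pos"],q=s["ee_rot"]);return p,d,ci
def load(f):
    z=np.load(f"pics/{f}.npz");return cv2.imread(f"pics/{f}.png"),z["d"],z
E
python3 - <<'E'
from h import *
im=cv2.imread("pics/top0.png");c=cv2.resize(im[150:270,222:442],None,fx=3.6,fy=3.6,interpolation=cv2.INTER_CUBIC);cv2.imwrite("pics/crop1.png",c)
ci=bot.camera_info("top");d=np.load("pics/top0.npz")["d"]
print(onz(ci,381,210,.1),onz(ci,275,189,.02),onz(ci,340,222,.05))
ci2=bot.camera_info("wrist");print(ci2)
E
```

```text
[ 0.4540425  -0.21174082  0.1       ] [0.53069293 0.1487127  0.02      ] [ 0.41439584 -0.0789879   0.05      ]
{'mtx': array([[345.5757674 ,   0.        , 323.06281949],
       [  0.        , 345.5757674 , 199.36286139],
       [  0.        ,   0.        ,   1.        ]]), 'world_to_cam': array([[ 0.43290536,  0.90143753, -0.00182472, -0.55047324],
       [-0.86371212,  0.41420697, -0.28711314,  0.02982202],
       [-0.25805874,  0.12586885,  0.95789494, -0.39230621],
       [ 0.        ,  0.        ,  0.        ,  1.        ]])}
```

View pics/crop1.png

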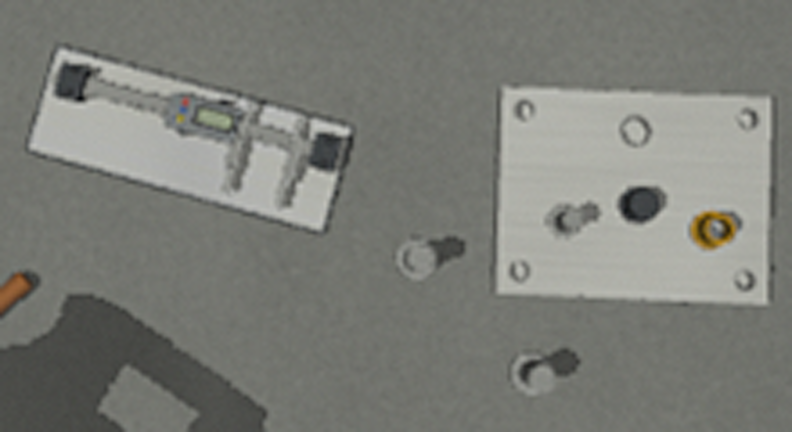

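The crop shows the fixed jaw at about (292,170) and the sliding jaw at about (240,150), both pointing towards the robot. The target pin is at about (567,220), with its neighbours to the right. Next I'll work out the rough stand pose and plan a near look.

```bash
cat >> h.py <<'E'
def down(deg): # tool z down, tool y at world angle deg
    a=np.radians(deg);y=[np.cos(a),np.sin(a),0];z=[0,0,-1];return R.from_matrix(np.c_[np.cross(y,z),y,z])
def plan(P,Q,n):
    s=bot.observe();p0=s["tool_pos"];q0=R.from_quat(s["ee_rot"]);rv=(q0.inv()*Q).as_rotvec();d=(np.array(P)-p0)/n
    for i in range(n):
        q=q0*R.from_rotvec(rv*i/n);print([round(float(x),1) for x in np.r_[q.inv().apply(d)*1e3,np.degrees(rv/n)]])
E
python3 - <<'E'
from h import *
ci=bot.camera_info("top")
f=lambda x,y:onz(ci,222+x/3.6,150+y/3.6,.006)[:2]
c=[f(*p) for p in[(60,45),(353,127),(325,232),(28,152)]]
print(np.round(c,3),[np.linalg.norm(c[i]-c[i-1]) for i in range(4)])
u=(c[0]-c[1])+(c[3]-c[2]);u/=np.linalg.norm(u);x=np.array([u[1],-u[0]]);yaw=np.degrees(np.arctan2(x[1],x[0]))
o=sum(c)/4+x*.022-u*.1
print("yaw",yaw,"origin",o)
for q in[(567,220)]:print(onz(ci,222+q[0]/3.6,150+q[1]/3.6,.1))
s=bot.observe();cw=bot.camera_info("wrist")["world_to_cam"];q=R.from_quat(s["ee_rot"])
C=-cw[:3,:3].T@cw[:3,3];print("cam in tool",q.inv().apply(C-s["tool_pos"]),"axis",q.inv().apply(-cw[2,:3]))
plan([.47,.13,.27],down(-14),8)
E
```

```text
[[ 0.628  0.282]
 [ 0.545 -0.011]
 [ 0.441  0.017]
 [ 0.52   0.312]] [np.float64(0.11159385489095602), np.float64(0.30430499177845355), np.float64(0.10767035968055388), np.float64(0.3061405897620914)]
yaw -15.342277723387312 origin [0.52836365 0.04784452]
[ 0.45036025 -0.20675714  0.1       ]
cam in tool [ 0.08410171  0.00129642 -0.08170716] axis [-2.87302857e-01  1.37602568e-04  9.57839783e-01]
[-45.9, -28.6, 4.0, -0.0, 0.0, 9.8]
[-50.1, -20.4, 4.0, -0.0, 0.0, 9.8]
[-52.9, -11.6, 4.0, -0.0, 0.0, 9.8]
[-54.1, -2.4, 4.0, -0.0, 0.0, 9.8]
[-53.7, 6.8, 4.0, -0.0, 0.0, 9.8]
[-51.7, 15.8, 4.0, -0.0, 0.0, 9.8]
[-48.3, 24.4, 4.0, -0.0, 0.0, 9.8]
[-43.4, 32.3, 4.0, -0.0, 0.0, 9.8]
```

Request:
step_arm([
  [-46, -28.5, 4, 0, 0, 9.7],
  [-50, -20.5, 4, 0, 0, 9.7],
  [-53, -11.5, 4, 0, 0, 9.7],
  [-54, -2.5, 4, 0, 0, 9.7],
  [-53.5, 7, 4, 0, 0, 9.7],
  [-51.5, 16, 4, 0, 0, 9.7],
  [-48, 24.5, 4, 0, 0, 9.7],
  [-43, 32, 4, 0, 0, 9.7],
])

```text
t: 1.1
tool_pos: [0.4693, 0.1202, 0.2647]
ee_rot: [0.795, 0.607, -0.003, 0.0]
ft_force: [-0.0, -0.5, 0.3]
gripper_width: 0.0939
```

```bash
python3 - <<'E'
from h import *
s=bot.observe();print(s["tool_pos"],s["ee_rot"],s["t"],s["ft_force"],np.abs(s["dq"]).max())
p,d,ci=save("wrist","w1")
plan([.45,-.207,.27],down(-15),8)
E
```

```text
[0.46934162 0.1202283  0.26472945] [ 7.95013878e-01  6.06581848e-01 -3.37473405e-03  8.57486317e-05] 1.1 [-0.03254902 -0.49128191  0.34929121] 0.8712703749693864
[-39.4, 8.4, -0.4, -0.0, 0.1, -0.1]
[-39.5, 8.3, -0.4, -0.0, 0.1, -0.1]
[-39.5, 8.2, -0.5, -0.0, 0.1, -0.1]
[-39.5, 8.2, -0.5, -0.0, 0.1, -0.1]
[-39.5, 8.1, -0.6, -0.0, 0.1, -0.1]
[-39.5, 8.0, -0.6, -0.0, 0.1, -0.1]
[-39.5, 7.9, -0.7, -0.0, 0.1, -0.1]
[-39.6, 7.8, -0.7, -0.0, 0.1, -0.1]
```

View pics/w1.png

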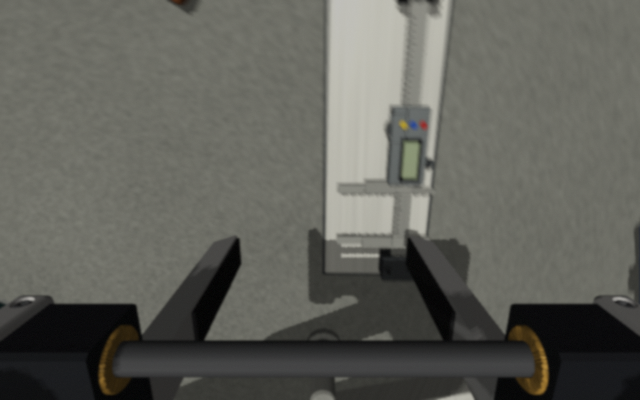

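The wrist view shows both jaws: the sliding one at about row 187, the fixed one at about row 240. The wheel bump is at (388,130) and the clamp at (393,262). The arm was still moving, so I'll remeasure later at rest. Now over to the pin.

Request:
step_arm([
  [-54, 12, 0, 0, 0, 0],
  [-54, 12, 0, 0, 0, 0],
  [-54, 12, 0, 0, 0, 0],
  [-54, 12, 0, 0, 0, 0],
  [-54, 12, 0, 0, 0, 0],
  [-54, 12, 0, 0, 0, 0],
  [-54, 12, 0, 0, 0, 0],
  [0, 0, 0, 0, 0, 0],
], hand=55)

```text
t: 2.15
tool_pos: [0.4475, -0.2833, 0.2626]
ee_rot: [0.797, 0.604, -0.006, -0.0]
ft_force: [0.0, 0.5, -1.4]
gripper_width: 0.0519
```

```bash
python3 - <<'E'
from h import *
s=bot.observe();print(s["tool_pos"],s["ee_rot"],s["t"],np.abs(s["dq"]).max())
p,d,ci=save("wrist","w2")
print(proj(ci,np.array([.45,-.207,.1])),proj(ci,np.array([.45,-.207,.034])))
E
```

```text
[ 0.44751517 -0.28325967  0.26262281] [ 7.97191004e-01  6.03693800e-01 -6.33336275e-03 -4.33283405e-04] 2.15 0.039522175844528176
[297.98680166 110.64549995] [303.89681403 106.75764244]
```

View pics/w2.png

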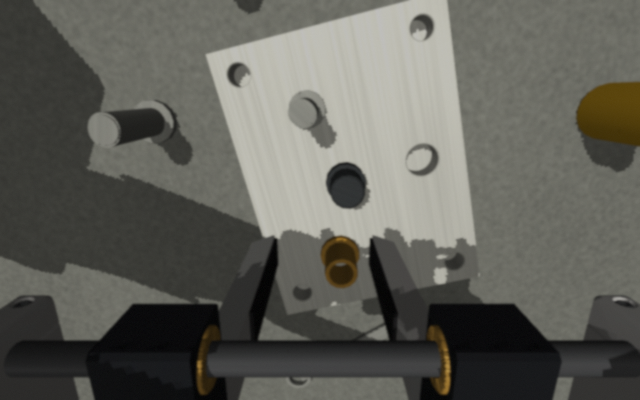

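The pin's top is at about (302,110), close to the predicted point. The punch is at (347,185) and the bush at (340,262). I'll refine the pin position from depth.

```bash
cat >> h.py <<'E'
def cloud(d,ci):
    K=ci["mtx"];M=ci["world_to_cam"];v,u=np.mgrid[:d.shape[0],:d.shape[1]]
    c=np.stack([(u-K[0,2])/K[0,0]*d,-(v-K[1,2])/K[1,1]*d,-d],-1);return (c-M[:3,3])@M[:3,:3]
E
python3 - <<'E'
from h import *
p,d,ci=load("w2");W=cloud(d,ci)
sub=W[70:160,270:345]
for lo,hi in((.09,.11),(.05,.09),(.02,.045)):
    m=(sub[...,2]>lo)&(sub[...,2]<hi);print(lo,m.sum(),np.median(sub[m],0),sub[m].min(0),sub[m].max(0))
m=((W[...,2]>.092)&(W[...,2]<.11)).astype(np.uint8);m[:70]=0;m[160:]=0;m[:,:270]=0;m[:,345:]=0
c=max(cv2.findContours(m,0,1)[0],key=cv2.contourArea);(u,v),r=cv2.minEnclosingCircle(c);print(u,v,r,onz(ci,u,v,.1))
E
```

```text
0.09 674 [ 0.45244653 -0.20965241  0.09951312] [ 0.4426769  -0.21977925  0.09062719] [ 0.46190181 -0.19986206  0.10140482]
0.05 53 [ 0.46030257 -0.20577172  0.06741973] [ 0.45319736 -0.21619539  0.05011761] [ 0.46194767 -0.19988677  0.08898359]
0.02 6004 [ 0.45202808 -0.215443    0.03375601] [ 0.40737518 -0.26052807  0.03100737] [ 0.49095397 -0.17059495  0.04424836]
302.5 113.5 15.116316795349121 [ 0.45242564 -0.20965251  0.1       ]
```

```bash
python3 - <<'E'
from h import *
plan([.4524,-.2097,.2626],down(-15.5),4);s=bot.observe();print(s["tool_pos"],s["ft_force"])
E
```

```text
[17.6, -3.7, -0.1, -0.1, 0.1, -0.0]
[17.6, -3.7, -0.1, -0.1, 0.1, -0.0]
[17.6, -3.7, -0.0, -0.1, 0.1, -0.0]
[17.6, -3.7, -0.0, -0.1, 0.1, -0.0]
[ 0.44778444 -0.28152648  0.26265964] [-0.0090386  -0.01781265 -0.29610018]
```

Request:
step_arm([
  [23.5, -5, 0, 0, 0.2, 0],
  [23.5, -5, 0, 0, 0.2, 0],
  [23.5, -5, 0, 0, 0.2, 0],
  [0, 0, 0, 0, 0, 0],
  [0, 0, 20, 0, 0, 0],
  [0, 0, 20, 0, 0, 0],
  [0, 0, 10, 0, 0, 0],
  [0, 0, 0, 0, 0, 0],
])

```text
t: 3.2
tool_pos: [0.4525, -0.1928, 0.2122]
ee_rot: [0.791, 0.611, 0.0, -0.005]
ft_force: [0.2, -0.1, 1.4]
gripper_width: 0.0513
```

```bash
python3 - <<'E'
from h import *
plan([.4524,-.2097,.162],down(-15.5),2);s=bot.observe();print(s["tool_pos"],s["ft_force"],s["gripper_width"])
E
```

```text
[-8.3, 2.3, 25.0, -0.2, -0.2, 0.4]
[-8.3, 2.3, 25.1, -0.2, -0.2, 0.4]
[ 0.45248761 -0.19277965  0.21218989] [ 0.24590687 -0.11894136  1.36002003] 0.05134796360144699
```

Request:
step_arm([
  [-8, 2, 0, 0, -0.2, 0.4],
  [-6, 2, 0, -0.2, -0.2, 0.2],
  [0, 0, 0, 0, 0, 0],
  [0, 0, 10, 0, 0, 0],
  [0, 0, 8, 0, 0, 0],
  [0, 0, 5, 0, 0, 0],
  [0, 0, 0, 0, 0, 0],
  [0, 0, 0, 0, 0, 0],
])

```text
t: 4.2
tool_pos: [0.4533, -0.2091, 0.1891]
ee_rot: [0.795, 0.607, -0.001, 0.0]
ft_force: [0.2, -0.2, 0.6]
gripper_width: 0.052
```

```bash
python3 - <<'E'
from h import *
plan([.4524,-.2097,.162],down(-15.5),1);s=bot.observe();print(s["tool_pos"],s["ft_force"],s["gripper_width"])
E
```

```text
[-0.8, -0.7, 27.1, -0.1, 0.1, 0.2]
[ 0.45332422 -0.20908525  0.18912803] [ 0.21016906 -0.24983138  0.64659232] 0.051984377720972474
```

Request:
step_arm([
  [-0.8, -0.7, 8, 0, 0, 0],
  [0, 0, 8, 0, 0, 0],
  [0, 0, 6, 0, 0, 0],
  [0, 0, 3, 0, 0, 0],
  [0, 0, 0, 0, 0, 0],
  [0, 0, 0, 0, 0, 0],
  [0, 0, 0, 0, 0, 0],
  [0, 0, 0, 0, 0, 0],
])

```text
t: 5.2
tool_pos: [0.4527, -0.2099, 0.163]
ee_rot: [0.795, 0.607, -0.001, 0.001]
ft_force: [-0.4, -0.5, -0.5]
gripper_width: 0.0519
```

Request:
step_arm([
  [0, 0, 0, 0, 0, 0],
  [0, 0, 0, 0, 0, 0],
  [0, 0, 0, 0, 0, 0],
  [0, 0, 0, 0, 0, 0],
  [0, 0, 0, 0, 0, 0],
  [0, 0, 0, 0, 0, 0],
  [0, 0, 0, 0, 0, 0],
  [0, 0, 0, 0, 0, 0],
], hand=0, squeeze=20)

```text
t: 6.2
tool_pos: [0.4526, -0.2099, 0.1632]
ee_rot: [0.795, 0.607, -0.001, 0.001]
ft_force: [0.7, 0.5, 0.4]
gripper_width: 0.0193
```

Request:
step_arm([
  [0, 0, -10, 0, 0, 0],
  [0, 0, -25, 0, 0, 0],
  [0, 0, -35, 0, 0, 0],
  [0, 0, -25, 0, 0, 0],
  [15, -2, -5, 0, 0, 0],
  [30, -6, 0, 0, 0, 0],
  [40, -8, 0, 0, 0, 0],
  [40, -8, 0, 0, 0, 0],
])

```text
t: 7.2
tool_pos: [0.4614, -0.0781, 0.2636]
ee_rot: [0.796, 0.605, -0.002, -0.003]
ft_force: [0.2, 0.9, -2.6]
gripper_width: 0.0197
```

```bash
python3 - <<'E'
from h import *
plan([.46,.02,.26],down(-15.4),4);s=bot.observe();print(s["tool_pos"],s["ft_force"],s["gripper_width"])
E
```

```text
[23.5, -6.9, 0.9, -0.1, -0.0, -0.0]
[23.5, -6.9, 0.9, -0.1, -0.0, -0.0]
[23.5, -6.9, 0.9, -0.1, -0.0, -0.0]
[23.6, -6.9, 0.9, -0.1, -0.0, -0.0]
[ 0.46138162 -0.07812604  0.26357994] [ 0.20864308  0.93156763 -2.55137914] 0.019693096810932145
```

Request:
step_arm([
  [25, -7, 0, 0, 0, 0],
  [22, -6, 0, 0, 0, 0],
  [15, -4, 0, 0, 0, 0],
  [6, -2, 0, 0, 0, 0],
  [0, 0, 0, 0, 0, 0],
  [0, 0, 0, 0, 0, 0],
  [0, 0, 0, 0, 0, 0],
  [0, 0, 0, 0, 0, 0],
])

```text
t: 8.2
tool_pos: [0.4577, 0.0006, 0.2583]
ee_rot: [0.794, 0.607, -0.005, -0.007]
ft_force: [-0.1, -0.0, -0.8]
gripper_width: 0.0196
```

```bash
python3 - <<'E'
from h import *
s=bot.observe();print(s["tool_pos"],s["ee_rot"],s["gripper_width"],np.abs(s["dq"]).max())
p,d,ci=save("wrist","w3")
cv2.imwrite("pics/w3c.png",cv2.resize(p[40:320,240:560],None,fx=2.1,fy=2.1,interpolation=cv2.INTER_CUBIC))
E
```

```text
[0.45769759 0.00058545 0.25827448] [ 0.79449253  0.60721544 -0.0047257  -0.00697868] 0.019590804033539 0.007146220725456587
```

View pics/w3c.png

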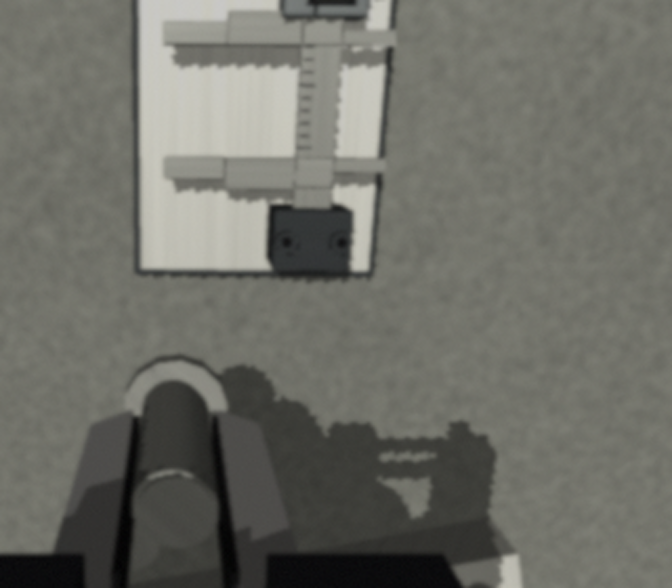

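Sharp view. Crop positions: plate corners (137,272) and (372,272), fixed measuring face at row ≈157 with its tip at u≈163, sliding face at row ≈46, and pin and fingers below. I'll convert these and cross-check with depth.

```bash
python3 - <<'E'
from h import *
p,d,ci=load("w3");W=cloud(d,ci)
g=lambda u,v,z:onz(ci,240+u/2.1,40+v/2.1,z)[:2]
A,B,C,D=g(163,157,.026),g(380,158,.026),g(163,46,.026),g(395,45,.026)
P,Q,T=g(137,272,.006),g(372,272,.006),g(137,5,.006)
an=lambda a:np.degrees(np.arctan2(a[1],a[0]))
print("yaws",an(B-A),an(D-C),an(Q-P),an(T-P)-90,"width",np.linalg.norm(Q-P))
yaw=np.radians(an(B-A)+an(D-C)+an(Q-P)+2*an(T-P)-180)/5
x=np.array([np.cos(yaw),np.sin(yaw)]);y=np.array([-x[1],x[0]])
o1=P+78*x*1e-3+55*y*1e-3;o2=A+x*.064
print("yaw",np.degrees(yaw),"o",o1,o2,"opening",(C-A)@y,(D-B)@y)
s=bot.observe();print("tool y yaw",an(R.from_quat(s["ee_rot"]).apply([0,1,0])[:2]), "tilt",R.from_quat(s["ee_rot"]).apply([0,0,1]))
# depth check
o=np.array([*(o1+o2)/2]);L=np.stack([(W[...,:2]-o)@x,(W[...,:2]-o)@y,W[...,2]],-1)
m=(L[...,2]>.022)&(L[...,2]<.030)&(L[...,0]>-.062)&(L[...,0]<-.045)
q=L[m];
for a,b in((-.02,.02),(.025,.075)):
    k=q[(q[:,1]>a)&(q[:,1]<b)];print(len(k),np.percentile(k,[1,50,99],axis=0) if len(k) else 0)
m=(L[...,2]>.022)&(L[...,2]<.030)&(abs(L[...,1])<.02);k=L[m];print("xmin",np.percentile(k[:,0],1))
m=(abs(L[...,2]-.006)<.004)&(abs(L[...,0]+.02)<.06)&(L[...,1]<-.03)&(L[...,1]>-.06);k=L[m];print("plate",k.min(0),k.max(0),np.median(k[:,2]))
E
```

```text
yaws -15.422251373971813 -15.067505950400738 -15.016154113564516 -16.05965606403106 width 0.10968260002700832
yaw -15.525044713199838 o [0.53104127 0.0538745 ] [0.5294676  0.05277243] opening 0.043598040641804905 0.04417932254603961
tool y yaw -15.217160267174846 tilt [-0.01588651  0.00528652 -0.99985983]
190 [[-0.06162469 -0.00880237  0.02408173]
 [-0.05361868 -0.0047731   0.02566553]
 [-0.0455881  -0.00085355  0.02722925]]
239 [[-0.0618343   0.04375374  0.02291208]
 [-0.054158    0.04771601  0.02554973]
 [-0.04571369  0.05238809  0.02755665]]
xmin -0.06335829747008344
plate [-0.07863516 -0.05636296  0.0020129 ] [ 0.03327822 -0.03000017  0.00949977] 0.005909730478515542
```

```bash
python3 - <<'E'
from h import *
plan([.4932,.0779,.20],down(-15.3),6)
E
```

```text
[14.0, 2.5, 9.7, -0.2, -0.0, 0.0]
[14.0, 2.5, 9.7, -0.2, -0.0, 0.0]
[14.0, 2.4, 9.7, -0.2, -0.0, 0.0]
[14.0, 2.4, 9.7, -0.2, -0.0, 0.0]
[14.0, 2.4, 9.7, -0.2, -0.0, 0.0]
[14.0, 2.3, 9.7, -0.2, -0.0, 0.0]
```

Request:
step_arm([
  [14, 2.5, 0, -0.2, 0, 0],
  [18, 3, 10, -0.2, 0, 0],
  [18, 3, 15, -0.2, 0, 0],
  [14, 2.5, 15, -0.2, 0, 0],
  [8, 1.5, 8, -0.2, 0, 0],
  [4, 0.5, 3, -0.2, 0, 0],
  [0, 0, 0, 0, 0, 0],
  [0, 0, 0, 0, 0, 0],
])

```text
t: 9.25
tool_pos: [0.4929, 0.0747, 0.2065]
ee_rot: [0.795, 0.607, 0.003, 0.003]
ft_force: [0.4, 0.1, -0.6]
gripper_width: 0.0196
```

```bash
python3 - <<'E'
from h import *
plan([.4932,.0779,.1352],down(-15.3),1);s=bot.observe();print(s["tool_pos"],s["ft_force"])
E
```

```text
[3.0, -1.2, 71.3, 0.5, -0.1, 0.0]
[0.49293431 0.0747103  0.20653697] [ 0.41262914  0.10342837 -0.62942366]
```

Correction before descending: the 32 mm head has to pass between the jaws, so the pin must come down at mid-opening (y≈22).

Request:
step_arm([
  [5, -0.6, 0, 0.2, 0, 0],
  [4, -0.4, 8, 0.2, 0, 0],
  [2, 0, 12, 0, 0, 0],
  [0, 0, 12, 0, 0, 0],
  [0, 0, 6, 0, 0, 0],
  [0, 0, 3, 0, 0, 0],
  [0, 0, 0, 0, 0, 0],
  [0, 0, 0, 0, 0, 0],
])

```text
t: 10.25
tool_pos: [0.495, 0.0856, 0.1629]
ee_rot: [0.795, 0.606, 0.001, -0.0]
ft_force: [-0.1, 0.3, -2.5]
gripper_width: 0.0192
```

```bash
python3 - <<'E'
from h import *
plan([.4953,.0856,.1352],down(-15.3),1);s=bot.observe();print(s["tool_pos"],s["ft_force"])
p,d,ci=save("wrist","w4");cv2.imwrite("pics/w4c.png",cv2.resize(p[100:400,180:460],None,fx=1.9,fy=1.9))
p,d,ci=save("side","s4");cv2.imwrite("pics/s4c.png",cv2.resize(p[140:250,260:360],None,fx=5,fy=5,interpolation=cv2.INTER_CUBIC))
E
```

```text
[0.0, 0.2, 27.7, 0.1, -0.1, -0.1]
[0.4950451  0.0855699  0.16287813] [-0.07283817  0.25672755 -2.45021265]
```

View pics/s4c.png

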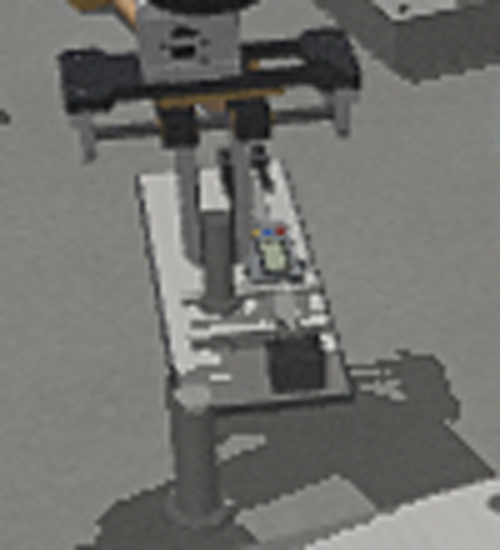

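View pics/w4c.png

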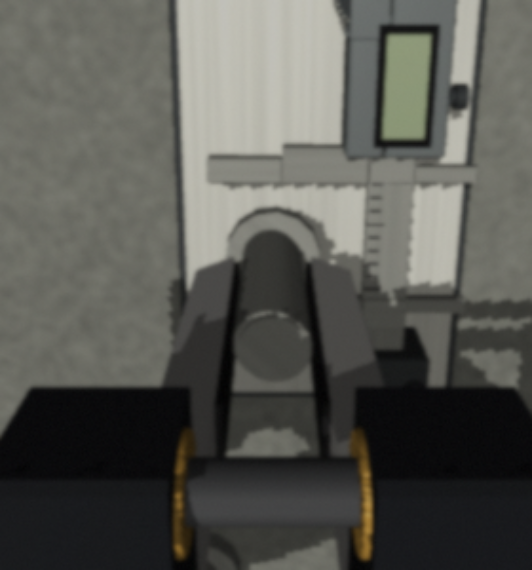

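Wrist view: the pin head (front edge at about row 208) is clear of the sliding jaw face (row ≈184), between the jaws. Side view agrees, so I'll descend.

Request:
step_arm([
  [0, 0.2, 6, 0, 0, 0],
  [0, 0, 7, 0, 0, 0],
  [0, 0, 6, 0, 0, 0],
  [0, 0, 3, 0, 0, 0],
  [0, 0, 1.5, 0, 0, 0],
  [0, 0, 0.5, 0, 0, 0],
  [0, 0, 0, 0, 0, 0],
  [0, 0, 0, 0, 0, 0],
])

```text
t: 11.35
tool_pos: [0.4956, 0.0856, 0.1377]
ee_rot: [0.795, 0.606, 0.002, 0.0]
ft_force: [0.5, 0.1, -1.7]
gripper_width: 0.0195
```

```bash
python3 - <<'E'
from h import *
plan([.4953,.0856,.1352],down(-15.3),1);s=bot.observe();print(s["tool_pos"],s["ft_force"])
E
```

```text
[-0.0, -0.3, 2.5, 0.1, -0.1, -0.1]
[0.49556039 0.08556935 0.13767022] [ 0.54938907  0.08761395 -1.7037405 ]
```

Request:
step_arm([
  [0, 0, 1, 0, 0, 0],
  [0, 0, 1, 0, 0, 0],
  [0, 0, 0.5, 0, 0, 0],
  [0, 0, 0.5, 0, 0, 0],
  [0, 0, 0.5, 0, 0, 0],
  [0, 0, 0, 0, 0, 0],
  [0, 0, 0, 0, 0, 0],
  [0, 0, 0, 0, 0, 0],
])

```text
t: 12.35
tool_pos: [0.4959, 0.0857, 0.1353]
ee_rot: [0.795, 0.606, 0.002, 0.0]
ft_force: [-0.3, -0.0, -0.7]
gripper_width: 0.0192
```

Request:
step_arm([
  [0, 0, 0.5, 0, 0, 0],
  [0, 0, 0.5, 0, 0, 0],
  [0, 0, 0.5, 0, 0, 0],
  [0, 0, 0, 0, 0, 0],
  [0, 0, 0, 0, 0, 0],
  [0, 0, 0, 0, 0, 0],
  [0, 0, 0, 0, 0, 0],
  [0, 0, 0, 0, 0, 0],
])

```text
t: 13.35
tool_pos: [0.4959, 0.0857, 0.1352]
ee_rot: [0.795, 0.606, 0.002, 0.001]
ft_force: [-2.1, 0.2, 3.6]
gripper_width: 0.0196
```

Seated: 3.6 N up at the predicted height. Releasing and rising.

Request:
step_arm([
  [0, 0, 0, 0, 0, 0],
  [0, 0, 0, 0, 0, 0],
  [0, 0, 0, 0, 0, 0],
  [0, 0, 0, 0, 0, 0],
  [0, 0, 0, 0, 0, 0],
  [0, 0, 0, 0, 0, 0],
  [0, 0, 0, 0, 0, 0],
  [0, 0, 0, 0, 0, 0],
], hand=50)

```text
t: 14.35
tool_pos: [0.4965, 0.0856, 0.1339]
ee_rot: [0.795, 0.606, 0.003, 0.001]
ft_force: [-0.3, 0.3, -0.1]
gripper_width: 0.0469
```

Request:
step_arm([
  [0, 0, -8, 0, 0, 0],
  [0, 0, -15, 0, 0, 0],
  [0, 0, -20, 0, 0, 0],
  [0, 0, -20, 0, 0, 0],
  [-10, 0, -10, 0, 0, 0],
  [-15, 0, 0, 0, 0, 0],
  [-15, 0, 0, 0, 0, 0],
  [-8, 0, 0, 0, 0, 0],
])

```text
t: 15.35
tool_pos: [0.4825, 0.036, 0.2126]
ee_rot: [0.795, 0.606, 0.004, 0.002]
ft_force: [-0.3, 0.1, -0.2]
gripper_width: 0.047
```

Request:
step_arm([
  [-5, 0, 0, 0, 0, 0],
  [0, 0, 0, 0, 0, 0],
  [0, 0, 0, 0, 0, 0],
  [0, 0, 0, 0, 0, 0],
  [0, 0, 0, 0, 0, 0],
  [0, 0, 0, 0, 0, 0],
  [0, 0, 0, 0, 0, 0],
  [0, 0, 0, 0, 0, 0],
], hand=0)

```text
t: 16.35
tool_pos: [0.4806, 0.0309, 0.211]
ee_rot: [0.795, 0.606, 0.003, 0.001]
ft_force: [0.6, 0.1, 0.5]
gripper_width: 0.0001
```

```bash
python3 - <<'E'
from h import *
s=bot.observe();print(s["tool_pos"],s["ee_rot"],s["ft_force"],s["gripper_width"],s["t"],np.abs(s["dq"]).max())
p,d,ci=save("wrist","w5");cv2.imwrite("pics/w5c.png",cv2.resize(p[0:300,220:520],None,fx=1.95,fy=1.95,interpolation=cv2.INTER_CUBIC))
E
```

```text
[0.4805537  0.03088193 0.21098415] [7.95371945e-01 6.06115014e-01 2.73577073e-03 7.57983614e-04] [0.56333262 0.14319972 0.47646158] 0.0001311407886487958 16.35 0.0016437437170716664
```

View pics/w5c.png

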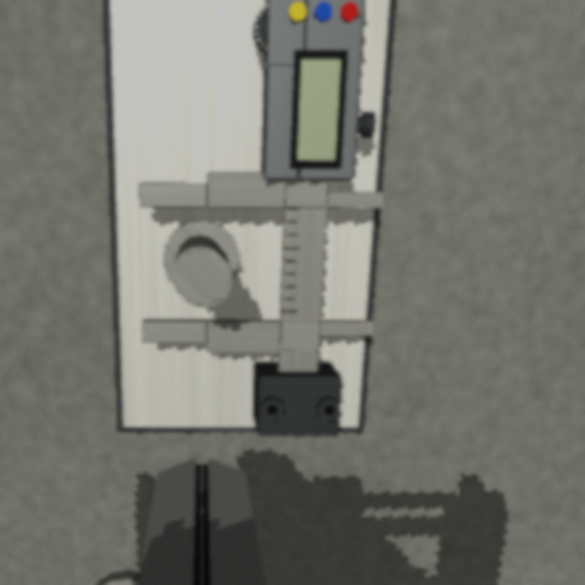

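The pin stands upright between the jaws. The wheel rim is at crop (254,33), the closed fingertips span u≈157 to 250 near row 465, and the faces are at rows 207 and 321. I'll compute these.

```bash
python3 - <<'E'
from h import *
p,d,ci=load("w5");W=cloud(d,ci)
g=lambda u,v,z:onz(ci,220+u/1.95,v/1.95,z)[:2]
A,B,C,D=g(143,320,.026),g(372,322,.026),g(140,207,.026),g(381,207,.026)
P,Q=g(121,430,.006),g(362,430,.006);T=g(107,5,.006)
an=lambda a:np.degrees(np.arctan2(a[1],a[0]))
print("yaws",an(B-A),an(D-C),an(Q-P),an(T-P)-90,np.linalg.norm(Q-P))
yaw=np.radians(-15.3);x=np.array([np.cos(yaw),np.sin(yaw)]);y=np.array([-x[1],x[0]])
o=np.array([.530,.0533]);S=lambda a:np.round([(a-o)@x*1e3,(a-o)@y*1e3],1)
print("fixed",S(A),S(B),"slide",S(C),S(D),"plate",S(P),S(Q))
print("rim",S(g(254,33,.023)),"case edge",S(g(265,60,.031)),S(g(265,178,.031)))
L=np.stack([(W[...,:2]-o)@x,(W[...,:2]-o)@y,W[...,2]],-1)*1e3
def st(n,m,ax):
    k=L[m];print(n,len(k),np.round(np.percentile(k,[2,50,98],axis=0),1).tolist())
X,Y,Z=L[...,0],L[...,1],L[...,2]
st("fix",(Z>22)&(Z<30)&(X>-62)&(X<-45)&(abs(Y)<20),0)
st("sl",(Z>22)&(Z<30)&(X>-62)&(X<-45)&(Y>38)&(Y<75),0)
st("pin",(Z>67)&(Z<76)&(Y<60)&(Y>-5),0)
st("case",(Z>28)&(Z<34)&(Y>60)&(Y<110),0)
st("wheel",(Z>20)&(Z<28.5)&(Y>85)&(Y<125)&(X<-14)&(X>-30),0)
s=bot.observe();q=R.from_quat(s["ee_rot"]);F=(W-s["tool_pos"])@q.as_matrix()*1e3
m=(F[...,2]>60)&(F[...,2]<105)&(abs(F[...,1])<30)&(abs(F[...,0])<30);k=F[m];print("finger in tool",len(k),np.round(np.percentile(k,[1,50,99],axis=0),1).tolist())
print("tcp",S(s["tool_pos"][:2]),"tool yaw",an(q.apply([0,1,0])[:2]))
E
```

```text
yaws -15.932686768726786 -15.38170138026027 -15.473082257687649 -15.527721924198033 0.10907927862655381
fixed [-63.9   0.2] [28.1 -0.8] slide [-63.9  44. ] [28.4 43.8] plate [-76.8 -53.9] [ 32.3 -54.2]
rim [-21.3 104.6] case edge [-17.8  94.3] [-16.8  54.4]
fix 261 [[-61.9, -8.7, 23.2], [-54.0, -4.3, 25.6], [-45.4, -0.2, 27.1]]
sl 276 [[-61.4, 44.8, 24.1], [-53.2, 48.7, 25.7], [-45.1, 52.6, 27.1]]
pin 754 [[-49.2, 13.9, 69.4], [-40.5, 23.1, 71.5], [-31.9, 32.1, 72.9]]
case 3743 [[-16.5, 60.8, 28.7], [-0.4, 86.0, 30.5], [16.0, 109.0, 32.3]]
wheel 158 [[-21.4, 87.5, 21.2], [-18.4, 104.7, 26.5], [-15.1, 112.3, 28.3]]
finger in tool 1458 [[8.8, -11.6, 60.2], [10.7, 0.2, 74.5], [11.4, 12.5, 96.0]]
tcp [-41.8 -34.7] tool yaw -15.378579262180436
```

Opening is ≈44 mm, the rim is at stand (−21,106), the pin at (−40.5,23), and the finger's back is ±12 mm in tool y. All of this matches the given sizes. Moving beside the wheel.

Request:
step_arm([
  [15, -1, 0, 0, 0, 0],
  [25, -1, 0, 0, 0, 0],
  [30, -1, 0, 0, 0, 0],
  [28, -1, 0, 0, 0, 0],
  [20, -1, 0, 0, 0, 0],
  [10, -1, 0, 0, 0, 0],
  [4, 0, 0, 0, 0, 0],
  [0, 0, 0, 0, 0, 0],
])

```text
t: 17.4
tool_pos: [0.5108, 0.1682, 0.2115]
ee_rot: [0.795, 0.606, 0.003, 0.0]
ft_force: [0.8, 0.1, -0.2]
gripper_width: 0.0004
```

```bash
cat >> h.py <<'E'
def to(sx,sy,z,n=1):
    yaw=np.radians(-15.3);x=np.array([np.cos(yaw),np.sin(yaw)]);y=np.array([-x[1],x[0]])
    o=np.array([.530,.0533]);s=bot.observe();t=s["tool_pos"];r=R.from_quat(s["ee_rot"]).apply([0,0,1])
    f=s["ft_force"][:2]
    print("stand tcp",np.round([(t[:2]-o)@x*1e3,(t[:2]-o)@y*1e3,t[2]*1e3],2),"F x,y",np.round([f@x,f@y,s["ft_force"][2]],2),"t",s["t"],"grip",s["gripper_width"])
    p=o+x*sx/1e3+y*sy/1e3;plan([*p,z/1e3],down(-15.3),n)
E
python3 -c "
from h import *
to(-46,112,110)"
```

```text
stand tcp [-48.81 105.78 211.46] F x,y [ 0.74  0.28 -0.19] t 17.4 grip 0.00041274408059822584
[5.7, 2.3, 101.5, 0.3, -0.3, -0.1]
```

Request:
step_arm([
  [3, 0.5, 10, 0.3, -0.3, 0],
  [2, 0, 20, 0, 0, 0],
  [0, 0, 25, 0, 0, 0],
  [0, 0, 20, 0, 0, 0],
  [0, 0, 10, 0, 0, 0],
  [0, 0, 4, 0, 0, 0],
  [0, 0, 0, 0, 0, 0],
  [0, 0, 0, 0, 0, 0],
])

```text
t: 18.4
tool_pos: [0.5132, 0.1702, 0.1188]
ee_rot: [0.797, 0.604, -0.001, 0.0]
ft_force: [0.1, 0.3, -1.4]
gripper_width: 0.0006
```

```bash
python3 -c "
from h import *
to(-37,112,110)"
```

```text
stand tcp [-47.03 108.29 118.76] F x,y [ 0.    0.29 -1.37] t 18.4 grip 0.0006030270188120474
[3.8, 10.0, 8.7, -0.0, 0.1, -0.4]
```

Request:
step_arm([
  [2, 2, 4, 0, 0, -0.2],
  [2, 3, 3, 0, 0, -0.2],
  [0, 2, 1, 0, 0, 0],
  [0, 1.5, 0.5, 0, 0, 0],
  [0, 0.5, 0, 0, 0, 0],
  [0, 0, 0, 0, 0, 0],
  [0, 0, 0, 0, 0, 0],
  [0, 0, 0, 0, 0, 0],
])

```text
t: 19.4
tool_pos: [0.5246, 0.172, 0.1113]
ee_rot: [0.795, 0.607, 0.001, 0.001]
ft_force: [0.3, 0.3, -0.2]
gripper_width: 0.0003
```

```bash
python3 -c "
from h import *
to(-34,113,110)
p,d,ci=save('wrist','w6');cv2.imwrite('pics/w6c.png',cv2.resize(p[120:340,240:460],None,fx=2.6,fy=2.6,interpolation=cv2.INTER_CUBIC))"
```

```text
stand tcp [-36.57 113.07 111.31] F x,y [ 0.16  0.39 -0.16] t 19.4 grip 0.0002514299165461267
[-0.1, 2.6, 1.3, 0.1, -0.0, 0.1]
```

View pics/w6c.png

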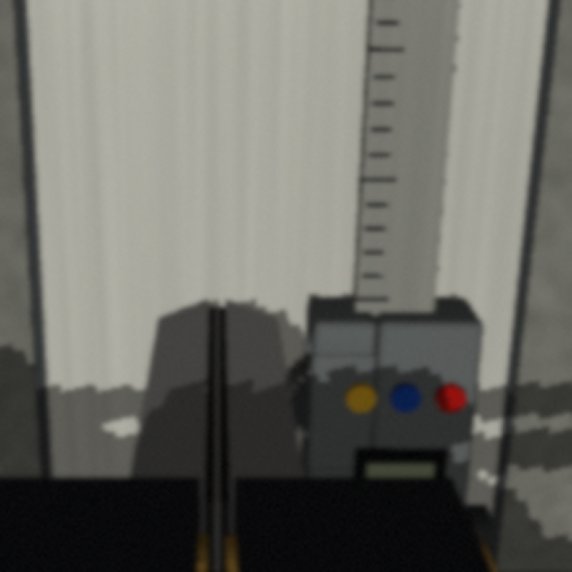

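The finger (right edge u≈290) is beside the wheel (rim at about (300,390)), with a gap of 2–3 mm. Creeping in.

Request:
step_arm([
  [0, 0.5, 0.5, 0, 0, 0],
  [0, 0.5, 0.5, 0, 0, 0],
  [0, 0.5, 0, 0, 0, 0],
  [0, 0.5, 0, 0, 0, 0],
  [0, 0, 0, 0, 0, 0],
  [0, 0, 0, 0, 0, 0],
  [0, 0, 0, 0, 0, 0],
  [0, 0, 0, 0, 0, 0],
])

```text
t: 20.45
tool_pos: [0.5266, 0.1715, 0.1103]
ee_rot: [0.795, 0.607, 0.001, 0.001]
ft_force: [0.3, 0.6, -0.9]
gripper_width: 0.0009
```

```bash
python3 -c "
from h import *
to(-33.5,113,110)"
```

```text
stand tcp [-34.46 113.07 110.25] F x,y [ 0.17  0.69 -0.93] t 20.45 grip 0.0009096090275332377
[-0.1, 1.0, 0.3, 0.1, -0.0, 0.1]
```

Request:
step_arm([
  [0, 0.4, 0, 0, 0, 0],
  [0, 0.4, 0, 0, 0, 0],
  [0, 0.3, 0, 0, 0, 0],
  [0, 0.3, 0, 0, 0, 0],
  [0, 0, 0, 0, 0, 0],
  [0, 0, 0, 0, 0, 0],
  [0, 0, 0, 0, 0, 0],
  [0, 0, 0, 0, 0, 0],
])

```text
t: 21.45
tool_pos: [0.5274, 0.1713, 0.1102]
ee_rot: [0.795, 0.607, 0.0, 0.0]
ft_force: [-0.7, 0.0, 0.5]
gripper_width: 0.0007
```

```bash
python3 -c "
from h import *
to(-32.5,113,110)"
```

```text
stand tcp [-33.61 113.11 110.24] F x,y [-0.65 -0.13  0.49] t 21.45 grip 0.000656409983637547
[-0.1, 1.1, 0.2, 0.0, -0.0, 0.1]
```

Request:
step_arm([
  [0, 0.4, 0, 0, 0, 0],
  [0, 0.4, 0, 0, 0, 0],
  [0, 0.3, 0, 0, 0, 0],
  [0, 0, 0, 0, 0, 0],
  [0, 0, 0, 0, 0, 0],
  [0, 0, 0, 0, 0, 0],
  [0, 0, 0, 0, 0, 0],
  [0, 0, 0, 0, 0, 0],
])

```text
t: 22.45
tool_pos: [0.5279, 0.1712, 0.1101]
ee_rot: [0.795, 0.607, -0.0, -0.001]
ft_force: [-1.8, 0.4, 1.5]
gripper_width: 0.0006
```

```bash
python3 -c "
from h import *
to(-32.5,113,110)"
```

```text
stand tcp [-33.17 113.13 110.15] F x,y [-1.81 -0.07  1.53] t 22.45 grip 0.0005707064579930792
[-0.1, 0.7, 0.1, -0.1, -0.0, 0.1]
```

Contact at about 2 N. Slightly more press, then start rolling.

Request:
step_arm([
  [0, 0.4, 0, 0, 0, 0],
  [-0.7, 0.2, 0, 0, 0, 0],
  [-1.2, 0.1, 0, 0, 0, 0],
  [-1.5, 0.1, 0, 0, 0, 0],
  [-1.5, 0, 0, 0, 0, 0],
  [-1.5, 0, 0, 0, 0, 0],
  [-1, 0, 0, 0, 0, 0],
  [0, 0, 0, 0, 0, 0],
])

```text
t: 23.45
tool_pos: [0.5262, 0.1642, 0.1102]
ee_rot: [0.795, 0.607, -0.0, -0.002]
ft_force: [-2.7, 1.8, 1.8]
gripper_width: 0.0008
```

```bash
python3 -c "
from h import *
to(-33,105,110)"
```

```text
stand tcp [-32.92 105.93 110.21] F x,y [-3.09  0.99  1.78] t 23.45 grip 0.0008395613531230683
[-0.9, -0.1, 0.2, -0.2, -0.1, 0.1]
```

Press 3.1 N, drag 1 N, rolling as described. Continuing.

Request:
step_arm([
  [-1.5, 0, 0, 0, 0, 0],
  [-2, 0, 0, 0, 0, 0],
  [-2.2, 0, 0, 0, 0, 0],
  [-2.2, 0, 0, 0, 0, 0],
  [-2.2, 0, 0, 0, 0, 0],
  [-2.2, 0, 0, 0, 0, 0],
  [-1.5, 0, 0, 0, 0, 0],
  [0, 0, 0, 0, 0, 0],
])

```text
t: 24.45
tool_pos: [0.5223, 0.1498, 0.1103]
ee_rot: [0.795, 0.607, -0.0, -0.002]
ft_force: [-2.5, 1.3, 1.9]
gripper_width: -0.0
```

```bash
python3 -c "
from h import *
to(-33,105,110)
p,d,ci=save('wrist','w7');cv2.imwrite('pics/w7c.png',cv2.resize(p[120:340,240:460],None,fx=2.6,fy=2.6,interpolation=cv2.INTER_CUBIC))"
```

```text
stand tcp [-32.93  91.01 110.26] F x,y [-2.71  0.6   1.91] t 24.45 grip -2.6413758040339842e-05
[14.0, -0.1, 0.3, -0.2, -0.1, 0.1]
```

View pics/w7c.png

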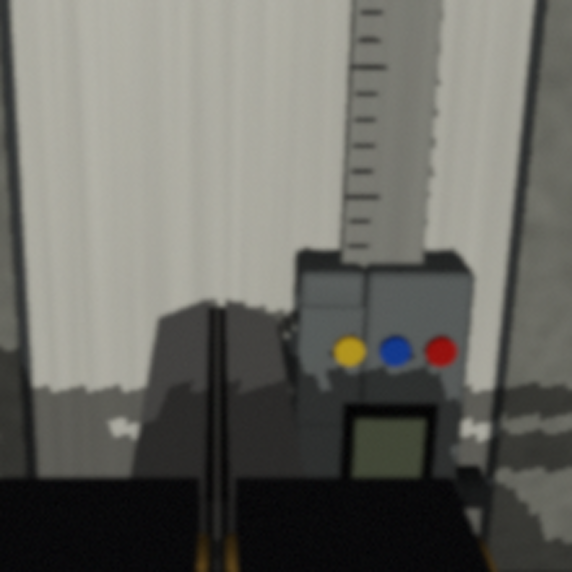

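Head advanced ≈11 mm; jaw opening now ≈33 mm, and the finger is about 4 mm past the wheel centre. Lifting off and re-indexing for a new stroke.

Request:
step_arm([
  [0, -1.5, 0, 0, 0, 0],
  [0, -1.5, 0, 0, 0, 0],
  [2, 0, 0, 0, 0, 0],
  [3, 0, 0, 0, 0, 0],
  [2.5, 0, 0, 0, 0, 0],
  [1, 0, 0, 0, 0, 0],
  [0, 0, 0, 0, 0, 0],
  [0, 0, 0, 0, 0, 0],
])

```text
t: 25.5
tool_pos: [0.5234, 0.1585, 0.1103]
ee_rot: [0.794, 0.607, 0.001, 0.001]
ft_force: [0.2, 1.2, -0.8]
gripper_width: 0.0001
```

```bash
python3 -c "
from h import *
to(-33.6,100.5,110)"
```

```text
stand tcp [-34.14  99.68 110.29] F x,y [-0.09  1.19 -0.75] t 25.5 grip 7.594316136504977e-05
[0.8, 0.5, 0.3, 0.1, -0.0, 0.1]
```

Request:
step_arm([
  [0.4, 0.5, 0, 0, 0, 0],
  [0, 0.4, 0, 0, 0, 0],
  [0, 0.4, 0, 0, 0, 0],
  [0, 0.4, 0, 0, 0, 0],
  [0, 0.3, 0, 0, 0, 0],
  [0, 0.3, 0, 0, 0, 0],
  [0, 0, 0, 0, 0, 0],
  [0, 0, 0, 0, 0, 0],
])

```text
t: 26.5
tool_pos: [0.5243, 0.1584, 0.1101]
ee_rot: [0.795, 0.607, -0.001, -0.001]
ft_force: [-1.9, -0.0, 1.6]
gripper_width: 0.0004
```

```bash
python3 -c "
from h import *
to(-33,100.5,110)"
```

```text
stand tcp [-33.19  99.89 110.14] F x,y [-1.82 -0.52  1.58] t 26.5 grip 0.0003869827839655072
[0.6, 0.2, 0.1, -0.1, 0.0, 0.1]
```

Request:
step_arm([
  [0, 0.5, 0, 0, 0, 0],
  [-1, 0.3, 0, 0, 0, 0],
  [-2, 0.1, 0, 0, 0, 0],
  [-2.2, 0, 0, 0, 0, 0],
  [-2.2, 0, 0, 0, 0, 0],
  [-2.2, 0, 0, 0, 0, 0],
  [-2, 0, 0, 0, 0, 0],
  [-1, 0, 0, 0, 0, 0],
])

```text
t: 27.5
tool_pos: [0.5214, 0.1464, 0.1102]
ee_rot: [0.794, 0.607, 0.0, -0.002]
ft_force: [-2.9, 2.8, 2.2]
gripper_width: -0.0002
```

```bash
python3 -c "
from h import *
to(-33,100.5,110)"
```

```text
stand tcp [-32.88  87.56 110.24] F x,y [-3.55  1.96  2.16] t 27.5 grip -0.00016273558893867995
[12.9, -0.1, 0.3, -0.2, -0.1, 0.1]
```

Request:
step_arm([
  [0, -1.5, 0, 0, 0, 0],
  [0, -1.5, 0, 0, 0, 0],
  [1.5, 0, 0, 0, 0, 0],
  [2, 0, 0, 0, 0, 0],
  [1.5, 0, 0, 0, 0, 0],
  [0.7, 0, 0, 0, 0, 0],
  [0, 0, 0, 0, 0, 0],
  [0, 0, 0, 0, 0, 0],
])

```text
t: 28.5
tool_pos: [0.5216, 0.1516, 0.1103]
ee_rot: [0.795, 0.607, 0.001, 0.001]
ft_force: [-0.5, 0.1, 0.1]
gripper_width: 0.0004
```

```bash
cat >> h.py <<'E'
def head(f):
    p,d,ci=save("wrist",f);W=cloud(d,ci);yaw=np.radians(-15.3);x=np.array([np.cos(yaw),np.sin(yaw)]);y=np.array([-x[1],x[0]])
    o=np.array([.530,.0533]);X=(W[...,:2]-o)@x*1e3;Y=(W[...,:2]-o)@y*1e3;m=(abs(X)<14)&(W[...,2]>.027)&(W[...,2]<.034)&(Y<180)&(Y>50)
    k=Y[m];print("case end y",np.percentile(k,[50,98,99.5]),"-> jaw",np.percentile(k,99)-82)
E
python3 -c "
from h import *
to(-33,95,110);head('w8')"
```

```text
stand tcp [-34.    92.59 110.26] F x,y [-0.47 -0.08  0.12] t 28.5 grip 0.0003695808386782861
[2.4, 1.0, 0.3, 0.1, -0.0, 0.1]
case end y [ 91.94913978 108.79728346 109.08517826] -> jaw 26.949320236599235
```

Jaw at 26.9 mm, as predicted. Re-pressing for the final stroke.

Request:
step_arm([
  [1, 0.4, 0, 0, 0, 0],
  [0.8, 0.4, 0, 0, 0, 0],
  [0, 0.4, 0, 0, 0, 0],
  [0, 0.4, 0, 0, 0, 0],
  [0, 0.4, 0, 0, 0, 0],
  [0, 0.3, 0, 0, 0, 0],
  [0, 0.3, 0, 0, 0, 0],
  [0, 0, 0, 0, 0, 0],
])

```text
t: 29.55
tool_pos: [0.523, 0.1527, 0.11]
ee_rot: [0.795, 0.607, -0.002, -0.001]
ft_force: [-2.5, -0.6, 1.4]
gripper_width: 0.0005
```

Request:
step_arm([
  [-0.5, 0.3, 0, 0, 0, 0],
  [-1, 0.1, 0, 0, 0, 0],
  [-1.5, 0, 0, 0, 0, 0],
  [-1.5, 0, 0, 0, 0, 0],
  [-1.5, 0, 0, 0, 0, 0],
  [-1.2, 0, 0, 0, 0, 0],
  [-0.6, 0, 0, 0, 0, 0],
  [0, 0, 0, 0, 0, 0],
])

```text
t: 30.55
tool_pos: [0.5212, 0.146, 0.1101]
ee_rot: [0.794, 0.607, -0.0, -0.002]
ft_force: [-2.1, 2.5, 1.0]
gripper_width: 0.0007
```

```bash
python3 -c "
from h import *
to(-33,95,110);head('w9')"
```

```text
stand tcp [-32.91  87.12 110.08] F x,y [-2.68  1.9   0.97] t 30.55 grip 0.0006636096391440273
[7.9, -0.1, 0.1, -0.2, -0.1, 0.1]
case end y [ 87.91891085 105.86732094 106.18683383] -> jaw 24.05361414023345
```

Request:
step_arm([
  [-0.8, 0.2, 0, 0, 0, 0],
  [-1, 0.1, 0, 0, 0, 0],
  [-1, 0.1, 0, 0, 0, 0],
  [-1, 0, 0, 0, 0, 0],
  [-0.8, 0, 0, 0, 0, 0],
  [-0.5, 0, 0, 0, 0, 0],
  [0, 0, 0, 0, 0, 0],
  [0, 0, 0, 0, 0, 0],
])

```text
t: 31.6
tool_pos: [0.52, 0.1408, 0.1101]
ee_rot: [0.794, 0.607, -0.0, -0.002]
ft_force: [-2.7, 3.7, 2.4]
gripper_width: 0.0003
```

```bash
python3 -c "
from h import *
to(-33,95,110);head('w10')"
```

```text
stand tcp [-32.76  81.74 110.09] F x,y [-3.56  2.86  2.35] t 31.6 grip 0.00031784004370345937
[13.3, -0.2, 0.1, -0.2, -0.1, 0.1]
case end y [ 83.76903158 103.06484079 103.34882088] -> jaw 21.22298755101184
```

Jaw ≈21 mm, drag rising to 2.9 N. Small steps now.

Request:
step_arm([
  [-0.5, 0.1, 0, 0, 0, 0],
  [-0.5, 0, 0, 0, 0, 0],
  [-0.4, 0, 0, 0, 0, 0],
  [-0.3, 0, 0, 0, 0, 0],
  [0, 0, 0, 0, 0, 0],
  [0, 0, 0, 0, 0, 0],
  [0, 0, 0, 0, 0, 0],
  [0, 0, 0, 0, 0, 0],
])

```text
t: 32.65
tool_pos: [0.5195, 0.1391, 0.1101]
ee_rot: [0.794, 0.607, -0.0, -0.002]
ft_force: [-3.3, 1.6, 1.8]
gripper_width: 0.0003
```

```bash
python3 -c "
from h import *
to(-33,95,110);head('w11')"
```

```text
stand tcp [-32.75  79.97 110.07] F x,y [-3.62  0.63  1.85] t 32.65 grip 0.0003360653014337141
[15.0, -0.2, 0.1, -0.2, -0.1, 0.1]
case end y [ 82.3797331  102.16327821 102.47012234] -> jaw 20.35773049941048
```

Request:
step_arm([
  [-0.5, 0, 0, 0, 0, 0],
  [-0.5, 0, 0, 0, 0, 0],
  [-0.4, 0, 0, 0, 0, 0],
  [-0.3, 0, 0, 0, 0, 0],
  [0, 0, 0, 0, 0, 0],
  [0, 0, 0, 0, 0, 0],
  [0, 0, 0, 0, 0, 0],
  [0, 0, 0, 0, 0, 0],
])

```text
t: 33.7
tool_pos: [0.519, 0.1373, 0.1101]
ee_rot: [0.794, 0.607, -0.0, -0.002]
ft_force: [-3.0, 1.8, 1.9]
gripper_width: 0.0004
```

```bash
python3 -c "
from h import *
to(-33,95,110);head('w12')"
```

```text
stand tcp [-32.74  78.14 110.07] F x,y [-3.42  0.95  1.88] t 33.7 grip 0.0004308944506623945
[16.9, -0.2, 0.1, -0.2, -0.1, 0.1]
case end y [ 81.0120427  101.2484477  101.59221633] -> jaw 19.464068120258105
```

Request:
step_arm([
  [-0.4, 0, 0, 0, 0, 0],
  [-0.4, 0, 0, 0, 0, 0],
  [-0.3, 0, 0, 0, 0, 0],
  [0, 0, 0, 0, 0, 0],
  [0, 0, 0, 0, 0, 0],
  [0, 0, 0, 0, 0, 0],
  [0, 0, 0, 0, 0, 0],
  [0, 0, 0, 0, 0, 0],
])

```text
t: 34.75
tool_pos: [0.5188, 0.1365, 0.1101]
ee_rot: [0.794, 0.607, -0.0, -0.003]
ft_force: [-3.0, 2.6, 0.7]
gripper_width: 0.0001
```

```bash
python3 -c "
from h import *
to(-33,95,110)"
```

```text
stand tcp [-32.71  77.28 110.09] F x,y [-3.56  1.74  0.67] t 34.75 grip 7.700843760748865e-05
[17.7, -0.2, 0.1, -0.2, -0.2, 0.1]
```

Request:
step_arm([
  [-0.4, 0, 0, 0, 0, 0],
  [-0.4, 0, 0, 0, 0, 0],
  [-0.3, 0, 0, 0, 0, 0],
  [0, 0, 0, 0, 0, 0],
  [0, 0, 0, 0, 0, 0],
  [0, 0, 0, 0, 0, 0],
  [0, 0, 0, 0, 0, 0],
  [0, 0, 0, 0, 0, 0],
])

```text
t: 35.75
tool_pos: [0.5187, 0.136, 0.1101]
ee_rot: [0.794, 0.608, 0.001, -0.003]
ft_force: [-3.2, 4.2, 1.0]
gripper_width: 0.0004
```

```bash
python3 -c "
from h import *
to(-33,95,110);head('w13')"
```

```text
stand tcp [-32.72  76.74 110.08] F x,y [-4.15  3.2   0.96] t 35.75 grip 0.00042834599390595624
[18.3, -0.2, 0.2, -0.2, -0.3, 0.1]
case end y [ 80.33961178 100.72604739 101.10510479] -> jaw 18.91275176672883
```

The jaw is on the pin: drag 3.2 N, and finger motion is now resisted. One small step more.

Request:
step_arm([
  [-0.3, 0, 0, 0, 0, 0],
  [-0.2, 0, 0, 0, 0, 0],
  [0, 0, 0, 0, 0, 0],
  [0, 0, 0, 0, 0, 0],
  [0, 0, 0, 0, 0, 0],
  [0, 0, 0, 0, 0, 0],
  [0, 0, 0, 0, 0, 0],
  [0, 0, 0, 0, 0, 0],
])

```text
t: 36.8
tool_pos: [0.5186, 0.1357, 0.1101]
ee_rot: [0.794, 0.608, 0.001, -0.003]
ft_force: [-1.8, 4.2, 0.9]
gripper_width: 0.0004
```

```bash
python3 -c "
from h import *
to(-33,95,110);head('w14');to(-33,95,110)"
```

```text
stand tcp [-32.73  76.47 110.08] F x,y [-2.85  3.59  0.87] t 36.8 grip 0.00036537575654661716
[18.5, -0.2, 0.2, -0.2, -0.3, 0.1]
case end y [ 80.11981514 100.64111576 100.98959416] -> jaw 18.83344582091182
stand tcp [-32.74  76.52 110.09] F x,y [-2.15  3.18  1.02] t 36.85 grip 0.0005570608751880159
[18.5, -0.2, 0.2, -0.2, -0.3, 0.1]
```

Request:
step_arm([
  [-0.3, 0.2, 0, 0, 0, 0],
  [-0.2, 0.1, 0, 0, 0, 0],
  [0, 0, 0, 0, 0, 0],
  [0, 0, 0, 0, 0, 0],
  [0, 0, 0, 0, 0, 0],
  [0, 0, 0, 0, 0, 0],
  [0, 0, 0, 0, 0, 0],
  [0, 0, 0, 0, 0, 0],
])

```text
t: 37.85
tool_pos: [0.5187, 0.1355, 0.1101]
ee_rot: [0.794, 0.608, 0.001, -0.004]
ft_force: [-1.9, 3.7, 1.6]
gripper_width: 0.0004
```

```bash
python3 -c "
from h import *
to(-33,95,110);head('w15');to(-33,95,110)"
```

```text
stand tcp [-32.63  76.27 110.08] F x,y [-2.82  3.02  1.57] t 37.85 grip 0.00040005819146876924
[18.7, -0.3, 0.2, -0.3, -0.3, 0.1]
case end y [ 80.04564801 100.59183046 101.0029946 ] -> jaw 18.844457426934227
stand tcp [-32.64  76.29 110.09] F x,y [-3.35  4.11  1.42] t 37.9 grip 0.0006575430911003676
[18.7, -0.3, 0.2, -0.3, -0.3, 0.1]
```

Drag ≈3.5 N (squeeze ≈5 N), and the jaw has stopped at ≈18.8 mm. Backing straight off the wheel, then rising for a check.

Request:
step_arm([
  [0, -1, 0, 0, 0, 0],
  [0, -2, 0, 0, 0, 0],
  [0, -3, 0, 0, 0, 0],
  [0, -4, 0, 0, 0, 0],
  [0, -4, 0, 0, 0, 0],
  [0, -2, 0, 0, 0, 0],
  [0, 0, 0, 0, 0, 0],
  [0, 0, 0, 0, 0, 0],
])

```text
t: 38.9
tool_pos: [0.5038, 0.1368, 0.1104]
ee_rot: [0.794, 0.607, 0.001, 0.001]
ft_force: [0.2, 1.1, 0.8]
gripper_width: 0.0003
```

```bash
python3 -c "
from h import *
to(-48,76,110);head('w16')"
```

```text
stand tcp [-47.34  73.62 110.36] F x,y [-0.09  1.15  0.8 ] t 38.9 grip 0.0002947591025878782
[2.4, -0.7, 0.4, 0.1, -0.0, 0.1]
case end y [ 78.19749712 100.87559237 101.20031493] -> jaw 19.06012422820247
```

Free-air readings show a y-force bias of up to 1 N, so the nip might have been marginal. There's time for a second press with averaged readings.

Request:
step_arm([
  [3, 1.5, 0, 0, 0, 0],
  [4, 3, 0, 0, 0, 0],
  [2.5, 3, 0, 0, 0, 0],
  [0.5, 2, 0, 0, 0, 0],
  [0, 1, 0, 0, 0, 0],
  [0, 0.5, 0, 0, 0, 0],
  [0, 0, 0, 0, 0, 0],
  [0, 0, 0, 0, 0, 0],
])

```text
t: 39.95
tool_pos: [0.5183, 0.144, 0.1102]
ee_rot: [0.795, 0.607, 0.001, 0.001]
ft_force: [0.6, 0.5, 0.3]
gripper_width: 0.0002
```

```bash
cat >> h.py <<'E'
def avg(n=8):
    yaw=np.radians(-15.3);x=np.array([np.cos(yaw),np.sin(yaw),0]);y=np.array([-x[1],x[0],0]);F=[]
    for i in range(n):
        F.append(bot.observe()["ft_force"]);bot.snapshot("top")
    F=np.array(F);print("avg F x,y",F.mean(0)@x,F.mean(0)@y,"sd",(F@y).std())
E
python3 -c "
from h import *
avg();to(-33.6,84,110)"
```

```text
avg F x,y 0.01546486939259828 -0.08517396071508367 sd 0.5407708166415646
stand tcp [-35.18  84.49 110.24] F x,y [ 0.11 -0.4   0.92] t 40.35 grip 0.0005681333369841636
[-0.5, 1.6, 0.2, 0.1, -0.0, 0.1]
```

Averaged bias is ≈0, with 0.5 N of noise. Pressing again.

Request:
step_arm([
  [0, 0.8, 0, 0, 0, 0],
  [0, 0.6, 0, 0, 0, 0],
  [0, 0.4, 0, 0, 0, 0],
  [0, 0.4, 0, 0, 0, 0],
  [0, 0.4, 0, 0, 0, 0],
  [0, 0.3, 0, 0, 0, 0],
  [0, 0, 0, 0, 0, 0],
  [0, 0, 0, 0, 0, 0],
])

```text
t: 41.35
tool_pos: [0.5201, 0.1437, 0.1102]
ee_rot: [0.794, 0.607, -0.0, -0.001]
ft_force: [-1.2, 0.4, 0.6]
gripper_width: 0.0004
```

```bash
python3 -c "
from h import *
avg(5);to(-33,84,110)"
```

```text
avg F x,y -1.7740056668954214 0.24226122433481762 sd 0.47639230284766937
stand tcp [-33.33  84.55 110.19] F x,y [-2.21  0.37  0.85] t 41.6 grip 0.0004836339248411711
[-0.5, 0.3, 0.2, -0.1, -0.0, 0.1]
```

Request:
step_arm([
  [0, 0.4, 0, 0, 0, 0],
  [-0.3, 0.3, 0, 0, 0, 0],
  [-0.4, 0.2, 0, 0, 0, 0],
  [-0.4, 0, 0, 0, 0, 0],
  [-0.3, 0, 0, 0, 0, 0],
  [0, 0, 0, 0, 0, 0],
  [0, 0, 0, 0, 0, 0],
  [0, 0, 0, 0, 0, 0],
])

```text
t: 42.6
tool_pos: [0.5203, 0.1432, 0.1102]
ee_rot: [0.794, 0.607, 0.0, -0.002]
ft_force: [-1.7, 2.6, 1.5]
gripper_width: 0.0009
```

```bash
python3 -c "
from h import *
avg(5);to(-33,84,110)"
```

```text
avg F x,y -2.574893422955361 1.611198663958959 sd 0.35905909910660216
stand tcp [-33.05  84.13 110.2 ] F x,y [-2.9   2.13  1.01] t 42.85 grip 0.0004624195854520213
[-0.1, 0.1, 0.2, -0.2, -0.1, 0.1]
```

Request:
step_arm([
  [-0.4, 0.2, 0, 0, 0, 0],
  [-0.4, 0.2, 0, 0, 0, 0],
  [-0.4, 0, 0, 0, 0, 0],
  [-0.3, 0, 0, 0, 0, 0],
  [0, 0, 0, 0, 0, 0],
  [0, 0, 0, 0, 0, 0],
  [0, 0, 0, 0, 0, 0],
  [0, 0, 0, 0, 0, 0],
])

```text
t: 43.85
tool_pos: [0.5203, 0.1425, 0.1102]
ee_rot: [0.794, 0.608, 0.001, -0.003]
ft_force: [-2.9, 3.1, 1.7]
gripper_width: 0.0003
```

```bash
python3 -c "
from h import *
avg(5);to(-33,84,110)"
```

```text
avg F x,y -2.943358035289649 2.5244800247389247 sd 0.5501712306059009
stand tcp [-32.92  83.43 110.23] F x,y [-2.58  1.85  2.11] t 44.1 grip 0.0005612104984468977
[0.6, -0.1, 0.2, -0.2, -0.3, 0.1]
```

Request:
step_arm([
  [-0.4, 0.2, 0, 0, 0, 0],
  [-0.4, 0.2, 0, 0, 0, 0],
  [-0.4, 0, 0, 0, 0, 0],
  [-0.3, 0, 0, 0, 0, 0],
  [-0.2, 0, 0, 0, 0, 0],
  [0, 0, 0, 0, 0, 0],
  [0, 0, 0, 0, 0, 0],
  [0, 0, 0, 0, 0, 0],
])

```text
t: 45.1
tool_pos: [0.5201, 0.1412, 0.1101]
ee_rot: [0.794, 0.608, 0.001, -0.003]
ft_force: [-2.3, 3.5, 0.8]
gripper_width: 0.0006
```

```bash
python3 -c "
from h import *
avg(6);to(-33,84,110)"
```

```text
avg F x,y -2.8276039298605857 3.2268257668665696 sd 0.27715662754784
stand tcp [-32.77  82.17 110.06] F x,y [-3.68  3.7   1.37] t 45.4 grip 0.00045814271319284314
[1.8, -0.2, 0.1, -0.2, -0.3, 0.1]
```

Request:
step_arm([
  [-0.3, 0.2, 0, 0, 0, 0],
  [-0.3, 0.2, 0, 0, 0, 0],
  [-0.2, 0, 0, 0, 0, 0],
  [0, 0, 0, 0, 0, 0],
  [0, 0, 0, 0, 0, 0],
  [0, 0, 0, 0, 0, 0],
  [0, 0, 0, 0, 0, 0],
  [0, 0, 0, 0, 0, 0],
])

```text
t: 46.4
tool_pos: [0.5201, 0.1407, 0.11]
ee_rot: [0.794, 0.608, 0.001, -0.004]
ft_force: [-2.7, 3.9, 1.2]
gripper_width: 0.0008
```

```bash
python3 -c "
from h import *
avg(6);to(-33,84,110);head('w17')"
```

```text
avg F x,y -3.2229861819813967 3.5233849866827414 sd 0.3609575149429809
stand tcp [-32.64  81.74 110.04] F x,y [-3.3   3.83  0.75] t 46.7 grip 0.0003452782031982475
[2.3, -0.4, 0.1, -0.3, -0.4, 0.1]
case end y [ 82.92557615 100.5777437  100.90787646] -> jaw 18.758332329651466
```

Averaged drag is 3.5 N and the jaw reads 18.8 mm: firmly nipped, within 3–5 N. Backing off and checking from above.

Request:
step_arm([
  [0, -1, 0, 0, 0, 0],
  [0, -2, 0, 0, 0, 0],
  [0, -3, 0, 0, 0, 0],
  [0, -4, 0, 0, 0, 0],
  [0, -4, 0, 0, 0, 0],
  [0, -2, 0, 0, 0, 0],
  [0, 0, -5, 0, 0, 0],
  [0, 0, -15, 0, 0, 0],
])

```text
t: 47.75
tool_pos: [0.5042, 0.1418, 0.1299]
ee_rot: [0.794, 0.607, -0.001, -0.001]
ft_force: [-0.1, 0.5, 0.1]
gripper_width: 0.0005
```

Request:
step_arm([
  [0, 0, -25, 0, 0, 0],
  [0, 0, -30, 0, 0, 0],
  [-20, 0, -20, 0, 0, 0],
  [-30, 0, 0, 0, 0, 0],
  [-30, 0, 0, 0, 0, 0],
  [-20, 0, 0, 0, 0, 0],
  [-8, 0, 0, 0, 0, 0],
  [0, 0, 0, 0, 0, 0],
])

```text
t: 48.75
tool_pos: [0.4788, 0.0353, 0.2196]
ee_rot: [0.794, 0.608, 0.007, 0.005]
ft_force: [1.0, 0.4, -0.3]
gripper_width: 0.0005
```

```bash
python3 - <<'E'
from h import *
to(-42,-35,211);p,d,ci=save("wrist","w18");W=cloud(d,ci)
cv2.imwrite("pics/w18c.png",cv2.resize(p[0:300,220:520],None,fx=1.95,fy=1.95,interpolation=cv2.INTER_CUBIC))
yaw=np.radians(-15.3);x=np.array([np.cos(yaw),np.sin(yaw)]);y=np.array([-x[1],x[0]]);o=np.array([.530,.0533])
X=(W[...,:2]-o)@x*1e3;Y=(W[...,:2]-o)@y*1e3;Z=W[...,2]*1e3
for n,m in(("pin top",(Z>67)&(Z<76)&(Y<60)&(Y>-15)&(X<-15)&(X>-70)),("slide jaw",(Z>23)&(Z<29)&(X>-62)&(X<-52)&(Y>10)&(Y<45)),("fixed",(Z>23)&(Z<29)&(X>-62)&(X<-52)&(Y>-16)&(Y<8))):
    print(n,m.sum(),[np.round(np.percentile(q[m],[2,50,98]),1) for q in(X,Y,Z)])
E
```

```text
stand tcp [-44.69 -30.86 219.58] F x,y [ 0.91  0.65 -0.34] t 48.75 grip 0.0004660247656724655
[-4.2, 2.5, 8.6, 0.9, -0.3, 0.2]
pin top 673 [array([-49.7, -40.9, -32.1]), array([ 0.8, 10. , 19. ]), array([69.5, 71.5, 73.1])]
slide jaw 142 [array([-61.4, -57.4, -52.6]), array([19.5, 23.6, 28.2]), array([24.2, 25.8, 27.1])]
fixed 152 [array([-61.9, -57. , -52.1]), array([-9.1, -4.6, -0.1]), array([23.3, 25.5, 26.9])]
```

View pics/w18c.png

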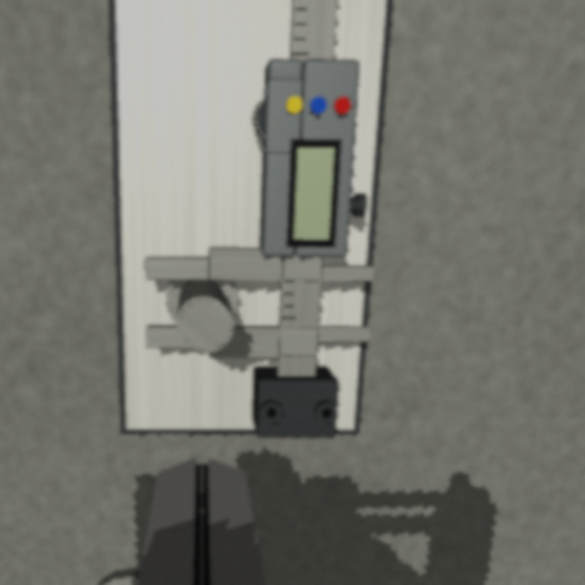

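The pin stands upright, closed between both jaws: its top is centred at stand y≈10 mm and z≈71.5 mm, the opening is ≈19.3 mm, and the robot is clear. Handing in.

```bash
python3 -c "
from plant import bot
print(bot.close_job())"
```

```text
the job is handed in; nothing more can be done
None
```

I stood the guide pin on its head on the caliper's plate between the open jaws and let it go. I then closed the sliding jaw on it by the thumbwheel alone, in four light strokes. The job was handed in at about 49 s of the 72 s allowed. It reports no verdict.

**Last checks:**
- **Position:** the pin is upright about 41 mm out from the beam's middle. Its axis is at about y = 10 mm and its top at about 71.5 mm, where 72 mm is expected.
- **Opening:** 18.8 mm from the case end during the final press, and about 19.3–19.5 mm from the jaw faces afterwards. The two readings differ by about 0.5 mm, which is at the depth camera's limit. Both lie inside 17.5–22 mm.
- **Force:** the final averaged drag was 3.5 N, which by the given rule is a squeeze of about 5 N. The press on the wheel was about 3 N.

**Uncertain points:**
- **First nip:** the wrist force reading has about 0.5 N of noise, with single readings off by up to 1.2 N, so I could not be sure the first nip was firm enough. That is why I pressed a second time, with averaged readings.
- **Contact after backing off:** that the jaw still touches the pin is judged from the pictures, not measured.
- **Other parts:** I did not re-measure the other parts and tools at the end. I planned the moves to stay clear of them.

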